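Find the relay whose test button snaps and mark it

ROBOT

A 6-joint arm with a two-finger parallel gripper is mounted at the origin on the work surface. World frame = base frame: x ahead of the robot, y to its left, z up, the work surface at z = 0. Lengths are in mm, angles in rad, forces in N, time in s.
With the tool pointing down it reaches from about 325 to 850 mm from the base axis. Payload 15.5 kg.
Tool frame: the origin (TCP) lies midway between the tips of the shut fingers; the grasp point (between the pads) lies 19 mm behind it; z points along the fingers, y is the line along which they close (so a half turn about z gives the same grasp; the last joint's range is limited). The gripper opens to 91 mm and grips with 3 to 60 N. Pads are 32 mm wide; open, the fingers measure 118 mm over their backs; the gripper's body (76 mm by 178 mm) begins 60 mm behind the grasp point.
Start: joints at [-1.399, 0.494, 1.345, -0, 1.302, -0.096], TCP at [164.78, -602.888, 213.915] pointing down, gripper open.
Joint ranges: [-2.91, 2.91], [-0.82, 2.16], [0.22, 2.67], [-1.22, 4.37], [0.12, 2.79], [-3.08, 3.08]. Speed limits (rad/s): [1.89, 1.89, 2.57, 3.01, 3.01, 3.01].

INTERFACE

Orientations are given as a unit quaternion [w, x, y, z].
In Python, from station import manip gives the robot as it stands.
- The arm moves only by the shell command python3 -m jog 'ROWS' [OPENING] [FORCE]. ROWS is JSON, one flat list of numbers, 6 for each row, row after row: the shift along the tool's x, y, z in mm, then the turn, a rotation vector about the tool's x, y, z in degrees. In form: [dx, dy, dz, rx, ry, rz, dx, dy, dz, rx, ry, rz, ...]. A call has exactly 10 rows; each row is the pose to reach, as a shift and turn from the pose commanded when the call began, along the tool's axes at that moment; what a row does not reach only later rows make up. A row lasts 1/8 s, in which the tool goes at most 62.5 mm and 10.7 degrees, less where a joint would pass 70% of its speed; a pose out of reach is approached as far as the arm can. A call with a gripper value outside its range is refused whole. OPENING is the closure, from -1 (fully open) to 1 (shut), set as the call begins (- or left out, the last holds). The fingers move at their own pace and stop on an object; FORCE is the grip in N (left out, the last holds). Time passes only in rows, so rows that repeat a pose let the fingers close, or fill a call up. It gives the time, the measured TCP pose, the force, the opening and the grip force at its end, in the units of the state.
- manip.get_state(): the state, without advancing time (a new reading comes with each control period).
- manip.read_camera(name): name is "side" or "top" or "wrist"; returns (picture, depth): 400x640x3 uint8, red, green, blue; 400x640 float32, mm along the optical axis (not along the pixel's ray), 0 where there is no reading.
- manip.camera_params(name): a dict with "intrinsics" (3x3 intrinsics, pixels), "cam_to_world" (4x4, takes a point from camera to world coordinates). Camera axes: x right, y down, z forward; pixel columns grow to the right and rows downward; lengths in mm; the calibration is good to about 2 mm. A picture is of the moment at which its call begins: read the wrist's pose just before it. camera_params takes no time and is no camera call; for the wrist camera it gives the pose at the moment of the call.
- manip.hand_in(): hands the job in; it is judged then, once.
The state is a dict: "clock": time; "qpos": joint angles; "joint_velocities": joint speeds; "tau": joint torques, N m; "tcp_pos": TCP position; "eef_rot": TCP orientation; "wrist_force": force on the tool from outside, world axes, zero at the start; "ft_torque": the same for the moment, N m; "opening": opening from 0.0 (shut) to 1.0 (fully open); "grip_force": force on a finger pad.
Only numpy, scipy, OpenCV 4.12 (cv2) and the standard library are available. Lean on these libraries where they do the work, as an engineer would, in place of code of your own. Each camera call takes 0.05 s, during which the arm holds its last target. There are 200 camera calls.

TASK

Of the four relays on the test fixture only one has a sound push button. Press the buttons slowly, straight down, one at a time, until you find the one that snaps over and stays in, without ever pressing on the fixture with more than 12 N and backing off from a button that only gets stiffer; then stand the marker pin fully home in the socket in front of that relay. Leave its button in and do not disturb the other things on the bench.

Things in the scene. Friction and masses are not known exactly. Their poses are not given: they have to be found in the camera images.
- fixture: test fixture, a fixed aluminium plate 170 x 290 x 25 mm on the bench; origin at the centre of its underside, z up, x from the sockets towards the relays, y along the row. It carries four alike black relays (60 x 46 x 40 mm, tops 65 mm above the bench, 58 mm apart, centres at x +30 mm) and in front of each, at x -48 mm, a marker socket. A low white stop closes each end of the row.
- marker: marker pin, loose, turned aluminium, 62 mm tall, 0.1 kg: shank 18 mm in diameter and 40 mm long with a chamfered foot, under a round head 26 mm in diameter and 22 mm tall. Origin at the centre of the foot's underside, z up along the pin; at the start it stands upright on the bench.
- key1_top (a point): centre of the flat top of relay 1's push button (fixture y +87 mm): a white round cap 20 mm in diameter, at rest 14 mm above the relay's top and 79 mm above the bench; the point moves with the cap
- key2_top (a point): centre of the flat top of relay 2's push button (fixture y +29 mm): a white round cap 20 mm in diameter, at rest 14 mm above the relay's top and 79 mm above the bench; the point moves with the cap
- key3_top (a point): centre of the flat top of relay 3's push button (fixture y -29 mm): a white round cap 20 mm in diameter, at rest 14 mm above the relay's top and 79 mm above the bench; the point moves with the cap
- key4_top (a point): centre of the flat top of relay 4's push button (fixture y -87 mm): a white round cap 20 mm in diameter, at rest 14 mm above the relay's top and 79 mm above the bench; the point moves with the cap
- key1 (a joint): how far the button of relay 1 is in, m: 0 at rest, at most 0.010. Every button first has 0 to 3.5 mm of play (each its own) at under 1 N. A sound one then stiffens to about 7.5 N by 2 mm past the play and snaps over: resistance falls to under 1 N by 4.3 mm past it (let go sooner, it comes back out); a hard stop follows at 5 mm. Snapped and let go, it stays in by 1 to 5 mm.
- key2 (a joint): how far the button of relay 2 is in, m: 0 at rest, at most 0.010. A worn, soft button (three of the four) has the same play, then only gets steadily stiffer, about 1.9 N per mm with no drop, reaches 8.5 N about 4.3 mm past its play, meets a hard stop when 9 to 10 mm in, and springs back to 0 when let go.
- key3 (a joint): how far the button of relay 3 is in, m: 0 at rest, at most 0.010. Sound or soft, as told for key1 and key2.
- key4 (a joint): how far the button of relay 4 is in, m: 0 at rest, at most 0.010. Sound or soft, as told for key1 and key2.
- socket1 (a point): centre of the mouth of the marker socket in front of relay 1, level with the plate's top (25 mm above the bench): a square blind hole 22 mm wide and 20 mm deep
- socket2 (a point): centre of the mouth of the marker socket in front of relay 2, level with the plate's top (25 mm above the bench): a square blind hole 22 mm wide and 20 mm deep
- socket3 (a point): centre of the mouth of the marker socket in front of relay 3, level with the plate's top (25 mm above the bench): a square blind hole 22 mm wide and 20 mm deep
- socket4 (a point): centre of the mouth of the marker socket in front of relay 4, level with the plate's top (25 mm above the bench): a square blind hole 22 mm wide and 20 mm deep
- tape: roll of clear tape lying flat, 90 mm across, 25 mm high, loose bystander; origin under its centre
- driver: screwdriver lying on the bench, loose bystander, handle to its -x; origin under its middle
- terminals: terminal block, 45 x 50 x 30 mm, loose bystander; origin under its centre
- carton: small carton, 100 x 140 x 70 mm, loose bystander; origin under its centre
- railcut: offcut of steel mounting rail lying flat, 160 x 35 x 8 mm, loose bystander; origin under its centre
- blankrelay: spare relay without a button cap, 60 x 46 x 40 mm, loose bystander beside the fixture; origin under its centre

How it is judged:
By the outcome, as a careful person would: the job done as asked, in the order asked, and still so for the second after the job is handed in, with the robot touching nothing.
It also fails if it takes over 72 s, if anything falls off the work surface, if the arm or the gripper's body presses on something with over 40 N, if the wrist force passes 120 N, or if a joint passes its speed limit or range.

## Working session

There is one attempt and no reset: what is moved stays moved. The work goes in short steps, Python scripts to look and compute and a shell command to move; the robot and the scene stay as the last step left them, time stands still between calls to the robot, and variables do not carry over. Pictures are saved under pics/ and viewed, at most 10 in all, crops included, and the job is handed in when it is done.

```bash
ls; mkdir -p pics
python3 - <<'E'
from station import manip
import cv2,numpy as np
np.set_printoptions(suppress=True,precision=4)
s=manip.get_state();print(s)
for n in("top","side"):
    p,d=manip.read_camera(n);c=manip.camera_params(n)
    print(n,c["intrinsics"],c["cam_to_world"])
    cv2.imwrite(f"pics/{n}0.png",p[:,:,::-1]);np.savez(f"{n}0.npz",p=p,d=d,K=c["intrinsics"],T=c["cam_to_world"])
E
```

```text
pics
{'clock': 0.0, 'qpos': array([-1.3995,  0.4942,  1.3461,  0.    ,  1.3025, -0.0955]), 'joint_velocities': array([ 0.0009, -0.0004, -0.0011,  0.0008,  0.0004,  0.    ]), 'tau': array([ -0.0026, -87.8822, -38.1855,   0.0704,   0.0531,  -0.    ]), 'tcp_pos': array([ 164.7351, -602.4907,  213.3272]), 'eef_rot': array([-0.0006,  0.9911,  0.133 , -0.    ]), 'wrist_force': array([ 0.0395, -0.0261,  0.2979]), 'ft_torque': array([-0.0169,  0.0251,  0.0544]), 'grip_force': 0.0, 'opening': 0.999056621561345}
top [[363.8727   0.     324.2703]
 [  0.     363.8727 199.5541]
 [  0.       0.       1.    ]] [[  -0.0239   -0.9996    0.0164  465.1902]
 [  -0.9996    0.0241    0.0168   58.5574]
 [  -0.0172   -0.016    -0.9997 1000.1002]
 [   0.        0.        0.        1.    ]]
side [[440.004    0.     312.1895]
 [  0.     440.004  196.1421]
 [  0.       0.       1.    ]] [[  -0.7616   -0.5038    0.4076  -52.6858]
 [  -0.6479    0.5775   -0.4967  731.6304]
 [   0.0149   -0.6424   -0.7662 1117.3812]
 [   0.        0.        0.        1.    ]]
```

View pics/top0.png

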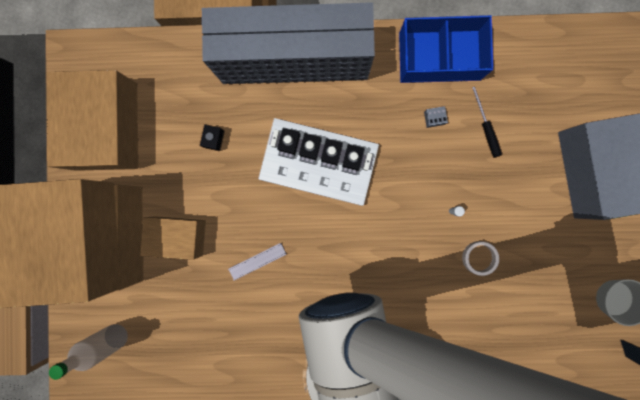

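View pics/side0.png

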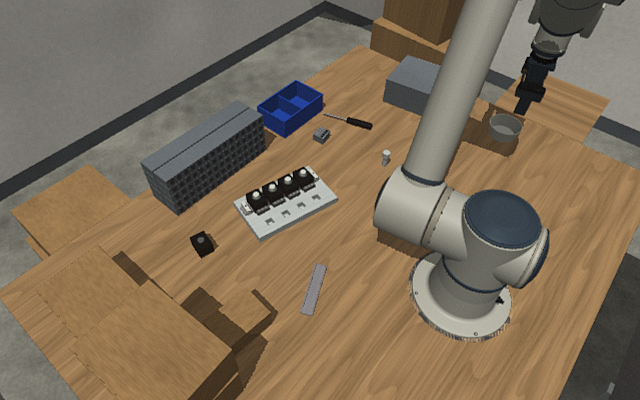

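Top view: the fixture is near (320,160), with white caps at about (288,140), (310,146), (332,152) and (354,157). The sockets are below the caps, and the marker head is at about (459,211). In the side view the marker is at (386,157) and the caps run from (256,195) to (303,172).

```bash
cat > h.py <<'E'
import numpy as np,cv2
def ray(K,T,uv,z):
    r=T[:3,:3]@np.linalg.solve(K,[uv[0],uv[1],1.]);o=T[:3,3]
    return o+r*(z-o[2])/r[2]
def rt(R,ve):pass
E
python3 - <<'E'
from h import *
np.set_printoptions(suppress=True,precision=1)
L={n:np.load(n+"0.npz") for n in("top","side")}
def sub(n,u,v,r,thr,bright=True):
    g=L[n]["p"][v-r:v+r+1,u-r:u+r+1].min(2).astype(float)
    m=(g>thr) if bright else (g<thr)
    k,l,s,c=cv2.connectedComponentsWithStats(m.astype(np.uint8),connectivity=4)
    i=1+np.argmin([np.hypot(*(c[j]-r))-0.05*s[j,4] for j in range(1,k)])
    return c[i]+[u-r,v-r],s[i,4]
for n,caps,soc,mk in(("top",[(288,140),(310,146),(332,152),(354,157)],[(283,171),(304,176),(325,182),(346,187)],(459,211)),
              ("side",[(256,195),(272,187),(288,180),(303,172)],[(270,221),(286,212),(303,204),(318,196)],(386,153))):
    K,T=L[n]["K"],L[n]["T"]
    for c in caps:
        q,a=sub(n,*c,6,150);print(n,"cap",q,a,ray(K,T,q,79))
    for c in soc:
        q,a=sub(n,*c,6,150,False);print(n,"soc",q,a,ray(K,T,q,25))
    q,a=sub(n,*mk,8,150);print(n,"mk",q,a,ray(K,T,q,62), L[n]["d"][int(q[1]),int(q[0])])
t=L["top"];m=(t["p"].min(2)>140).astype(np.uint8);m[:, :250]=0;m[:,400:]=0;m[:110]=0;m[215:]=0
cs=max(cv2.findContours(m,0,2)[0],key=cv2.contourArea)
b=cv2.boxPoints(cv2.minAreaRect(cs));print(cv2.contourArea(cs));[print(ray(t["K"],t["T"],x,25)) for x in b]
a=cv2.resize(t["p"][100:220,250:480,::-1],None,fx=3,fy=3,interpolation=2)
s=cv2.resize(L["side"]["p"][140:240,225:405,::-1],None,fx=3,fy=2.4,interpolation=2)
c=np.zeros((600,690,3),np.uint8);c[:360]=a;c[360:,:540]=s;cv2.imwrite("pics/c.png",c)
E
```

```text
top cap [287. 139.] 45 [636.6 165.1  79. ]
top cap [309.  144.7] 47 [620.6 109.4  79. ]
top cap [331.2 150.2] 49 [605.1  53.4  79. ]
top cap [353.4 155.7] 49 [589.7  -2.5  79. ]
top soc [280.3 170.5] 26 [562.3 191.4  25. ]
top soc [301.  175.4] 25 [547.6 136.   25. ]
top soc [321.8 180.7] 24 [532.   80.5  25. ]
top soc [342.6 186.1] 19 [516.2  25.   25. ]
top mk [459.2 211.1] 73 [ 442.6 -270.6   62. ] 931.7925
side cap [255.4 193.9] 23 [637.5 166.7  79. ]
side cap [271.9 186.4] 19 [620.6 111.2  79. ]
side cap [287.5 178.5] 20 [606.4  54.3  79. ]
side cap [302.8 171.5] 18 [589.9  -0.7  79. ]
side soc [269.2 220.7] 36 [564.5 186.1  25. ]
side soc [285.3 212.4] 34 [549.  129.5  25. ]
side soc [300.8 204.4] 33 [533.7  73.4  25. ]
side soc [315.7 196.7] 34 [518.2  17.7  25. ]
side mk [386.1 152. ] 28 [ 445.8 -269.9   62. ] 1512.4622
6719.5
[539.9 253.5  25. ]
[706.5 208.   25. ]
[627.7 -73.6  25. ]
[462.2 -27.8  25. ]
```

View pics/c.png

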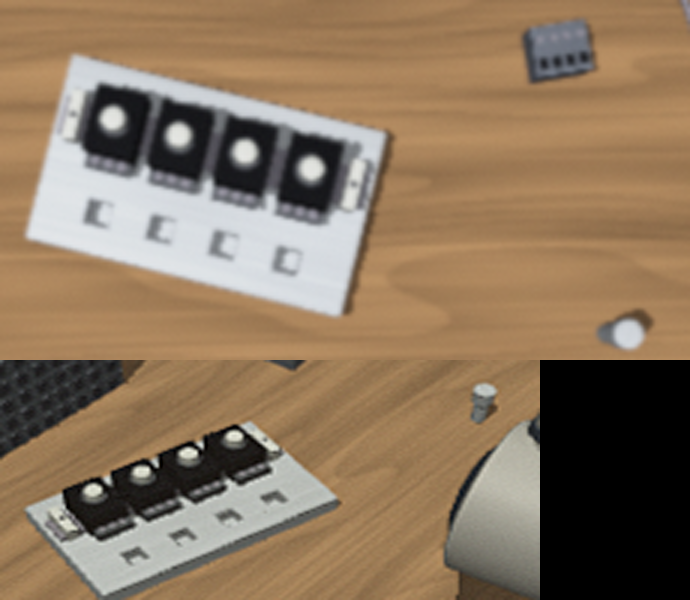

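```bash
cat > go.py <<'E'
import sys,numpy as np
from scipy.spatial.transform import Rotation as R
from station import manip
# usage: go.py x y z [yaw deg]: shift/turn from here in the tool's axes
a=[float(v) for v in sys.argv[1:]];s=manip.get_state();q=s["eef_rot"]
r=R.from_quat([q[1],q[2],q[3],q[0]])
np.set_printoptions(suppress=True,precision=2)
print("at",s["tcp_pos"],"clock",s["clock"],"q",s["qpos"],"F",s["wrist_force"])
print("shift",r.inv().apply(np.array(a[:3])-s["tcp_pos"]))
if len(a)>3:
    t=np.radians(a[3]);c,n=np.cos(t),np.sin(t)
    g=R.from_matrix([[c,n,0],[n,-c,0],[0,0,-1]]);print("turn",np.degrees((r.inv()*g).as_rotvec()))
E
python3 go.py 589.8 -1.6 110 -15.65
```

```text
at [ 164.73 -602.56  213.41] clock 0.1 q [-1.4   0.49  1.35 -0.    1.3  -0.1 ] F [-0.84  0.14 -0.22]
shift [ 568.46 -467.53  103.96]
turn [-0.06  0.01 30.94]
```

```bash
python3 -m jog '[20,-17,0,0,0,0, 64,-52,5,0,0,4, 108,-89,10,0,0,8, 152,-125,15,0,0,12, 196,-161,20,0,0,16, 240,-197,25,0,0,20, 284,-233,30,0,0,24, 328,-270,35,0,0,28, 372,-306,40,0,0,31, 416,-342,45,0,0,31]' 1 20; python3 go.py 589.8 -1.6 83 -15.65
```

```text
clock: 1.35
tcp_pos: [476.7, -161.6, 168.7]
eef_rot: [0.0, 0.991, -0.137, -0.0]
wrist_force: [0.8, -1.3, -0.3]
opening: 0.005
grip_force: 0.0
at [ 476.7  -161.61  168.71] clock 1.35 q [-0.45  0.38  1.7  -0.    1.06  1.4 ] F [ 0.78 -1.28 -0.34]
shift [  65.37 -184.72   85.7 ]
turn [ 0.    0.   -0.12]
```

```bash
python3 -m jog '[16,-46,20,0,0,0, 33,-92,35,0,0,0, 49,-138,45,0,0,0, 65,-184,55,0,0,0, 65,-184,65,0,0,0, 65,-184,72,0,0,0, 65,-184,78,0,0,0, 65,-184,80,0,0,0, 65,-184,81,0,0,0, 65,-184,81,0,0,0]'; python3 go.py 589.8 -1.6 79 -15.65
```

```text
clock: 2.6
tcp_pos: [588.3, -4.0, 88.1]
eef_rot: [-0.0, 0.991, -0.137, 0.0]
wrist_force: [-0.9, 0.6, 0.1]
opening: 0.005
grip_force: 0.0
at [588.34  -4.01  88.11] clock 2.6 q [-0.11  0.59  1.57  0.    0.98  1.74] F [-0.94  0.6   0.13]
shift [ 0.75 -2.72  9.11]
turn [-0.   -0.01 -0.08]
```

```bash
python3 -m jog '[1,-3,2,0,0,0, 1,-3,4,0,0,0, 1,-3,6,0,0,0, 1,-3,7,0,0,0, 1,-3,7.5,0,0,0, 1,-3,8,0,0,0, 1,-3,8.5,0,0,0, 1,-3,9,0,0,0, 1,-3,9.5,0,0,0, 1,-3,10,0,0,0]'; python3 -m jog '[0,0,0.2,0,0,0, 0,0,0.4,0,0,0, 0,0,0.6,0,0,0, 0,0,0.8,0,0,0, 0,0,1,0,0,0, 0,0,1.2,0,0,0, 0,0,1.4,0,0,0, 0,0,1.6,0,0,0, 0,0,1.6,0,0,0, 0,0,1.6,0,0,0]'
```

```text
clock: 3.85
tcp_pos: [590.1, -1.2, 77.9]
eef_rot: [-0.0, 0.991, -0.137, 0.0]
wrist_force: [0.5, 0.0, -0.0]
opening: 0.005
grip_force: 0.2
clock: 5.1
tcp_pos: [590.1, -1.2, 76.4]
eef_rot: [-0.0, 0.991, -0.137, 0.0]
wrist_force: [0.2, 0.3, 3.5]
opening: 0.006
grip_force: 1.8
```

```bash
python3 -m jog '[0,0,0.1,0,0,0, 0,0,0.2,0,0,0, 0,0,0.3,0,0,0, 0,0,0.4,0,0,0, 0,0,0.5,0,0,0, 0,0,0.6,0,0,0, 0,0,0.7,0,0,0, 0,0,0.8,0,0,0, 0,0,0.8,0,0,0, 0,0,0.8,0,0,0]'; python3 -c "
from station import manip
for i in range(3):
  s=manip.get_state();print(s['wrist_force'],s['tcp_pos'])"
```

```text
clock: 6.35
tcp_pos: [590.1, -1.2, 75.6]
eef_rot: [0.0, 0.991, -0.137, 0.0]
wrist_force: [-0.6, -0.2, 5.1]
opening: 0.003
grip_force: 2.6
[-0.64265628 -0.1917604   5.07283379] [590.09165585  -1.20718671  75.55138836]
[-0.64265628 -0.1917604   5.07283379] [590.09165585  -1.20718671  75.55138836]
[-0.64265628 -0.1917604   5.07283379] [590.09165585  -1.20718671  75.55138836]
```

```bash
python3 -m jog '[0,0,0.1,0,0,0, 0,0,0.2,0,0,0, 0,0,0.3,0,0,0, 0,0,0.4,0,0,0, 0,0,0.5,0,0,0, 0,0,0.6,0,0,0, 0,0,0.7,0,0,0, 0,0,0.8,0,0,0, 0,0,0.9,0,0,0, 0,0,0.9,0,0,0]'
```

```text
clock: 7.6
tcp_pos: [590.1, -1.2, 74.7]
eef_rot: [-0.0, 0.991, -0.137, 0.0]
wrist_force: [-0.7, -0.2, 7.3]
opening: 0.007
grip_force: 3.4
```

Button 4 is soft: its force rises linearly at about 2 N/mm past 3 mm. Backing off and moving to button 3.

```bash
python3 -m jog '[0,0,-3,0,0,0, 0,0,-8,0,0,0, 0,0,-14,0,0,0, 0,-15,-16,0,0,0, 0,-35,-16,0,0,0, 0,-50,-16,0,0,0, 0,-58,-14,0,0,0, 0,-58,-10,0,0,0, 0,-58,-7,0,0,0, 0,-58,-6,0,0,0]'; python3 -m jog '[0,0,0.5,0,0,0, 0,0,1,0,0,0, 0,0,1.5,0,0,0, 0,0,2,0,0,0, 0,0,2.5,0,0,0, 0,0,2.8,0,0,0, 0,0,3,0,0,0, 0,0,3.2,0,0,0, 0,0,3.2,0,0,0, 0,0,3.2,0,0,0]'
```

```text
clock: 8.85
tcp_pos: [605.5, 54.2, 80.3]
eef_rot: [0.0, 0.991, -0.137, -0.0]
wrist_force: [-0.4, -0.7, 0.6]
opening: 0.004
grip_force: 0.0
clock: 10.1
tcp_pos: [605.8, 54.7, 77.4]
eef_rot: [-0.0, 0.991, -0.137, -0.0]
wrist_force: [-0.4, -0.2, 1.5]
opening: 0.004
grip_force: 0.6
```

```bash
python3 -m jog '[0,0,0.2,0,0,0, 0,0,0.3,0,0,0, 0,0,0.5,0,0,0, 0,0,0.6,0,0,0, 0,0,0.8,0,0,0, 0,0,0.9,0,0,0, 0,0,1.1,0,0,0, 0,0,1.2,0,0,0, 0,0,1.2,0,0,0, 0,0,1.2,0,0,0]'
```

```text
clock: 11.35
tcp_pos: [605.8, 54.7, 76.3]
eef_rot: [-0.0, 0.991, -0.137, 0.0]
wrist_force: [0.2, -0.2, 3.1]
opening: 0.006
grip_force: 1.8
```

```bash
python3 -m jog '[0,0,0.2,0,0,0, 0,0,0.3,0,0,0, 0,0,0.5,0,0,0, 0,0,0.6,0,0,0, 0,0,0.8,0,0,0, 0,0,0.9,0,0,0, 0,0,1.1,0,0,0, 0,0,1.2,0,0,0, 0,0,1.2,0,0,0, 0,0,1.2,0,0,0]'
```

```text
clock: 12.6
tcp_pos: [605.8, 54.7, 75.1]
eef_rot: [-0.0, 0.991, -0.137, 0.0]
wrist_force: [-0.0, -0.2, 5.9]
opening: 0.004
grip_force: 2.8
```

```bash
python3 -m jog '[0,0,0.1,0,0,0, 0,0,0.2,0,0,0, 0,0,0.3,0,0,0, 0,0,0.4,0,0,0, 0,0,0.5,0,0,0, 0,0,0.6,0,0,0, 0,0,0.7,0,0,0, 0,0,0.8,0,0,0, 0,0,0.8,0,0,0, 0,0,0.8,0,0,0]'
```

```text
clock: 13.85
tcp_pos: [605.8, 54.7, 74.4]
eef_rot: [-0.0, 0.991, -0.137, 0.0]
wrist_force: [-0.5, -0.9, 6.5]
opening: 0.004
grip_force: 3.5
```

Button 3 is soft too, with a linear rise over more than 3 mm. On to button 2.

```bash
python3 -m jog '[0,0,-3,0,0,0, 0,0,-8,0,0,0, 0,0,-14,0,0,0, 0,-15,-16,0,0,0, 0,-35,-16,0,0,0, 0,-50,-16,0,0,0, 0,-58,-14,0,0,0, 0,-58,-10,0,0,0, 0,-58,-7,0,0,0, 0,-58,-6,0,0,0]'; python3 -m jog '[0,0,0.5,0,0,0, 0,0,1,0,0,0, 0,0,1.5,0,0,0, 0,0,2,0,0,0, 0,0,2.5,0,0,0, 0,0,2.8,0,0,0, 0,0,3,0,0,0, 0,0,3.2,0,0,0, 0,0,3.2,0,0,0, 0,0,3.2,0,0,0]'
```

```text
clock: 15.1
tcp_pos: [621.2, 110.0, 79.8]
eef_rot: [0.0, 0.991, -0.137, -0.0]
wrist_force: [-0.6, 0.4, -0.2]
opening: 0.009
grip_force: 0.0
clock: 16.35
tcp_pos: [621.5, 110.5, 77.0]
eef_rot: [-0.0, 0.991, -0.137, 0.0]
wrist_force: [-0.3, -0.0, 1.2]
opening: 0.006
grip_force: 0.2
```

```bash
python3 -m jog '[0,0,0.2,0,0,0, 0,0,0.3,0,0,0, 0,0,0.5,0,0,0, 0,0,0.6,0,0,0, 0,0,0.8,0,0,0, 0,0,0.9,0,0,0, 0,0,1.1,0,0,0, 0,0,1.2,0,0,0, 0,0,1.2,0,0,0, 0,0,1.2,0,0,0]'
```

```text
clock: 17.6
tcp_pos: [621.5, 110.5, 75.9]
eef_rot: [-0.0, 0.991, -0.137, 0.0]
wrist_force: [-0.9, 0.1, 2.6]
opening: 0.003
grip_force: 1.3
```

```bash
python3 -m jog '[0,0,0.2,0,0,0, 0,0,0.3,0,0,0, 0,0,0.5,0,0,0, 0,0,0.6,0,0,0, 0,0,0.8,0,0,0, 0,0,0.9,0,0,0, 0,0,1.1,0,0,0, 0,0,1.2,0,0,0, 0,0,1.2,0,0,0, 0,0,1.2,0,0,0]'
```

```text
clock: 18.85
tcp_pos: [621.5, 110.5, 74.8]
eef_rot: [-0.0, 0.991, -0.137, 0.0]
wrist_force: [-1.4, 0.7, 6.8]
opening: 0.006
grip_force: 3.3
```

```bash
python3 -m jog '[0,0,0.1,0,0,0, 0,0,0.2,0,0,0, 0,0,0.3,0,0,0, 0,0,0.4,0,0,0, 0,0,0.5,0,0,0, 0,0,0.6,0,0,0, 0,0,0.7,0,0,0, 0,0,0.7,0,0,0, 0,0,0.7,0,0,0, 0,0,0.7,0,0,0]'
```

```text
clock: 20.1
tcp_pos: [621.5, 110.5, 74.2]
eef_rot: [-0.0, 0.991, -0.137, 0.0]
wrist_force: [-1.6, -0.1, 7.4]
opening: 0.002
grip_force: 3.7
```

```bash
python3 -m jog '[0,0,0.1,0,0,0, 0,0,0.2,0,0,0, 0,0,0.3,0,0,0, 0,0,0.4,0,0,0, 0,0,0.5,0,0,0, 0,0,0.6,0,0,0, 0,0,0.6,0,0,0, 0,0,0.6,0,0,0, 0,0,0.6,0,0,0, 0,0,0.6,0,0,0]'
```

```text
clock: 21.35
tcp_pos: [621.5, 110.5, 73.5]
eef_rot: [-0.0, 0.991, -0.137, 0.0]
wrist_force: [-1.2, 0.4, 6.9]
opening: 0.006
grip_force: 3.4
```

Force has turned down, so button 2 looks sound. Continuing through the snap.

```bash
python3 -m jog '[0,0,0.1,0,0,0, 0,0,0.2,0,0,0, 0,0,0.3,0,0,0, 0,0,0.4,0,0,0, 0,0,0.5,0,0,0, 0,0,0.6,0,0,0, 0,0,0.7,0,0,0, 0,0,0.8,0,0,0, 0,0,0.9,0,0,0, 0,0,0.9,0,0,0]'
```

```text
clock: 22.6
tcp_pos: [621.5, 110.5, 72.4]
eef_rot: [-0.0, 0.991, -0.137, 0.0]
wrist_force: [-1.1, -0.2, 2.9]
opening: 0.001
grip_force: 1.7
```

```bash
python3 -m jog '[0,0,0.1,0,0,0, 0,0,0.2,0,0,0, 0,0,0.3,0,0,0, 0,0,0.4,0,0,0, 0,0,0.5,0,0,0, 0,0,0.6,0,0,0, 0,0,0.6,0,0,0, 0,0,0.6,0,0,0, 0,0,0.6,0,0,0, 0,0,0.6,0,0,0]'
```

```text
clock: 23.85
tcp_pos: [621.5, 110.5, 71.8]
eef_rot: [-0.0, 0.991, -0.137, -0.0]
wrist_force: [-0.1, 0.4, 1.9]
opening: 0.005
grip_force: 0.7
```

```bash
python3 -m jog '[0,0,0.05,0,0,0, 0,0,0.1,0,0,0, 0,0,0.15,0,0,0, 0,0,0.2,0,0,0, 0,0,0.25,0,0,0, 0,0,0.3,0,0,0, 0,0,0.35,0,0,0, 0,0,0.35,0,0,0, 0,0,0.35,0,0,0, 0,0,0.35,0,0,0]'
```

```text
clock: 25.1
tcp_pos: [621.5, 110.5, 71.5]
eef_rot: [0.0, 0.991, -0.137, -0.0]
wrist_force: [-0.2, 0.1, 0.9]
opening: 0.004
grip_force: 0.3
```

```bash
python3 -m jog '[0,0,0.05,0,0,0, 0,0,0.1,0,0,0, 0,0,0.1,0,0,0, 0,0,0.15,0,0,0, 0,0,0.15,0,0,0, 0,0,0.2,0,0,0, 0,0,0.2,0,0,0, 0,0,0.2,0,0,0, 0,0,0.2,0,0,0, 0,0,0.2,0,0,0]'
```

```text
clock: 26.35
tcp_pos: [621.5, 110.5, 71.3]
eef_rot: [0.0, 0.991, -0.137, -0.0]
wrist_force: [-2.0, -0.0, 0.9]
opening: 0.007
grip_force: 0.3
```

```bash
python3 -m jog '[0,0,-1,0,0,0, 0,0,-3,0,0,0, 0,0,-8,0,0,0, -5,10,-20,0,0,0, -20,30,-40,0,0,0, -40,60,-60,0,0,0, -70,100,-80,0,0,0, -100,150,-90,0,0,0, -130,200,-90,0,0,0, -140,230,-90,0,0,0]' -1 20
python3 - <<'E'
from station import manip
from h import *
np.set_printoptions(suppress=True,precision=1)
o=[]
for n in("top","side","wrist"):
    c=manip.camera_params(n);p,d=manip.read_camera(n)
    np.savez(n+"1.npz",p=p,d=d,K=c["intrinsics"],T=c["cam_to_world"]);o.append(p)
a=cv2.resize(o[0][110:200,260:380,::-1],(400,300),interpolation=2);b=cv2.resize(o[1][150:240,230:350,::-1],(400,300),interpolation=2)
w=cv2.resize(o[2][:,:,::-1],(480,300));x=np.zeros((600,800,3),np.uint8);x[:300,:400]=a;x[:300,400:]=b;x[300:,:480]=w
cv2.imwrite("pics/v1.png",x)
E
python3 go.py 443.5 -270.3 90 -15.65
```

```text
clock: 27.6
tcp_pos: [421.7, -74.2, 162.1]
eef_rot: [0.0, 0.991, -0.137, 0.0]
wrist_force: [0.9, 0.5, 0.7]
opening: 0.995
grip_force: 0.0
at [423.48 -74.06 162.05] clock 27.75 q [-0.31  0.29  1.87 -0.    0.98  1.54] F [0.74 0.48 0.43]
shift [ 72.82 183.29  72.13]
turn [ 0.01 -0.05 -0.21]
```

View pics/v1.png

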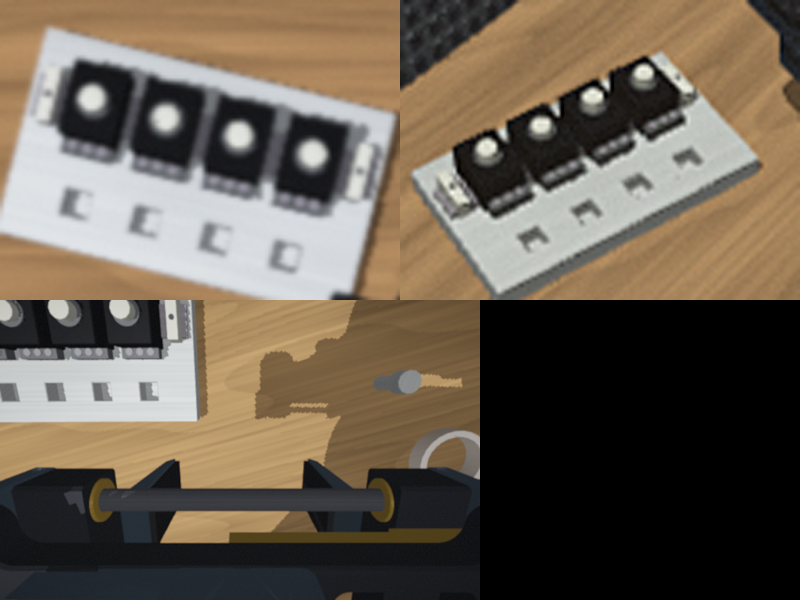

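The composite shows no obvious change at the fixture. In the wrist view the marker head is at about (544,109). Next I measure whether cap 2 has stayed in, and refine the marker and sockets.

Run:
```python
from h import *
np.set_printoptions(suppress=True,precision=2)
def cen(p,u,v,r,thr=150,br=True):
    g=p[v-r:v+r+1,u-r:u+r+1].min(2).astype(float);m=((g>thr) if br else (g<thr)).astype(np.uint8)
    k,l,s,c=cv2.connectedComponentsWithStats(m,connectivity=4)
    i=1+np.argmin([np.hypot(*(c[j]-r))-.05*s[j,4] for j in range(1,k)]);ww=(l==i)*g if br else (l==i)*1.
    ys,xs=np.mgrid[-r:r+1,-r:r+1];return np.array([(ww*xs).sum()/ww.sum()+u,(ww*ys).sum()/ww.sum()+v])
S={n:(np.load(n+"0.npz"),np.load(n+"1.npz")) for n in("top","side")}
for n,caps in(("top",[(288,140),(310,146),(332,152),(354,157)]),("side",[(256,195),(272,187),(288,180),(303,172)])):
    for c in caps:
        a,b=[cen(S[n][i]["p"],*c,6) for i in(0,1)]
        d=[np.median(S[n][i]["d"][int(c[1])-1:int(c[1])+2,int(c[0])-1:int(c[0])+2]) for i in(0,1)]
        print(n,c,"shift px",b-a,"depth",d)
W=np.load("wrist1.npz");q=cen(W["p"],544,109,20,120);print(q,ray(W["K"],W["T"],q,62),W["T"][:3,3])
print("marker depth pt",W["d"][int(q[1]),int(q[0])], (W["T"]@np.r_[np.linalg.solve(W["K"],[*q,1])*W["d"][int(q[1]),int(q[0])],1])[:3])
```

```text
top (288, 140) shift px [0. 0.] depth [np.float32(925.08856), np.float32(926.129)]
top (310, 146) shift px [0.14 0.28] depth [np.float32(923.7512), np.float32(928.73706)]
top (332, 152) shift px [0.05 0.04] depth [np.float32(923.30414), np.float32(923.4299)]
top (354, 157) shift px [ 0. -0.] depth [np.float32(921.2118), np.float32(922.31055)]
side (256, 195) shift px [0.01 0.01] depth [np.float32(1356.8137), np.float32(1356.6663)]
side (272, 187) shift px [-0.13  0.82] depth [np.float32(1380.3049), np.float32(1386.3639)]
side (288, 180) shift px [-0.09  0.05] depth [np.float32(1396.148), np.float32(1396.7815)]
side (303, 172) shift px [-0.12  0.02] depth [np.float32(1421.893), np.float32(1422.6802)]
[546.35 108.58] [ 444.6  -272.06   62.  ] [487.18 -93.53 333.58]
marker depth pt 261.18872 [ 444.75 -271.44   62.95]
```

Cap 2 has stayed in by 4–5 mm and the others are unchanged. Now picking up the marker.

```bash
python3 -m jog '[18,46,15,0,0,0, 37,92,30,0,0,0, 55,138,45,0,0,0, 73,184,60,0,0,0, 73,184,65,0,0,0, 73,184,70,0,0,0, 73,184,75,0,0,0, 73,184,75,0,0,0, 73,184,75,0,0,0, 73,184,75,0,0,0]' -1 20
python3 - <<'E'
from h import *
from station import manip
c=manip.camera_params("wrist");p,d=manip.read_camera("wrist")
cv2.imwrite("pics/w2.png",p[:,:,::-1]);np.savez("w2.npz",p=p,d=d,K=c["intrinsics"],T=c["cam_to_world"])
E
python3 go.py 444.4 -271 34 -15.65
```

```text
clock: 29.0
tcp_pos: [445.0, -269.8, 86.5]
eef_rot: [0.0, 0.991, -0.137, 0.0]
wrist_force: [-0.3, 0.9, -0.1]
opening: 0.998
grip_force: 0.0
at [ 444.99 -269.84   86.5 ] clock 29.05 q [-0.66  0.52  1.74 -0.    0.88  1.18] F [ 0.08 -0.46 -0.  ]
shift [-0.27  1.27 52.5 ]
turn [ 0.01 -0.02 -0.05]
```

View pics/w2.png

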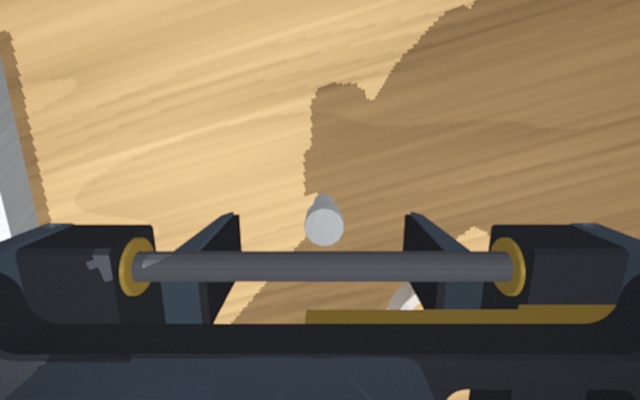

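The marker head is at (323,226), centred between the open fingers. Descending and gripping.

```bash
python3 - <<'E'
from h import *
W=np.load("w2.npz");g=W["p"][200:246,300:348].astype(int);m=((g.max(2)-g.min(2)<25)&(g.min(2)>150)).astype(np.uint8)
(x,y),r=cv2.minEnclosingCircle(max(cv2.findContours(m,0,2)[0],key=cv2.contourArea));q=(x+300,y+200);print(q,r,ray(W["K"],W["T"],q,62))
E
python3 -m jog '[0,1,10,0,0,0, 0,1,22,0,0,0, 0,1,34,0,0,0, 0,1,44,0,0,0, 0,1,50,0,0,0, 0,1,52,0,0,0, 0,1,52,0,0,0, 0,1,52,0,0,0, 0,1,52,0,0,0, 0,1,52,0,0,0]'
python3 -m jog '[0,0,0,0,0,0, 0,0,0,0,0,0, 0,0,0,0,0,0, 0,0,0,0,0,0, 0,0,0,0,0,0, 0,0,0,0,0,0, 0,0,0,0,0,0, 0,0,0,0,0,0, 0,0,0,0,0,0, 0,0,0,0,0,0]' 1 25
```

```text
(323.9324321746826, 226.35585594177246) 19.675519943237305 [ 444.76289258 -271.83024871   62.        ]
clock: 30.3
tcp_pos: [444.7, -270.9, 34.4]
eef_rot: [0.0, 0.991, -0.137, 0.0]
wrist_force: [1.0, -0.8, 0.5]
opening: 0.998
grip_force: 0.0
clock: 31.55
tcp_pos: [444.6, -270.9, 34.3]
eef_rot: [0.0, 0.991, -0.137, 0.0]
wrist_force: [-0.0, -1.0, 0.6]
opening: 0.279
grip_force: 25.0
```

```bash
python3 go.py 545.9 131.0 75 -15.65; python3 -m jog '[0,0,-5,0,0,0, 0,0,-20,0,0,0, 0,-10,-40,0,0,0, -2,-50,-55,0,0,0, -3,-95,-65,0,0,0, -4,-140,-65,0,0,0, -5,-185,-65,0,0,0, -6,-230,-65,0,0,0, -7,-275,-65,0,0,0, -8,-320,-65,0,0,0]'; python3 go.py 545.9 131.0 75 -15.65
```

```text
at [ 444.61 -270.87   34.28] clock 31.55 q [-0.66  0.6   1.78 -0.    0.76  1.18] F [-0.04 -1.    0.58]
shift [ -11.32 -414.28  -40.73]
turn [ 0.   -0.   -0.06]
clock: 32.8
tcp_pos: [524.0, 40.9, 100.4]
eef_rot: [-0.0, 0.991, -0.137, 0.001]
wrist_force: [0.6, 0.3, -1.3]
opening: 0.28
grip_force: 25.0
at [524.01  40.88 100.42] clock 32.8 q [-0.04  0.5   1.72  0.    0.92  1.81] F [ 0.56  0.3  -1.29]
shift [ -3.36 -92.68  25.44]
turn [-0.01 -0.06 -0.06]
```

```bash
python3 -m jog '[-1,-30,0,0,0,0, -2,-60,0,0,0,0, -3,-85,0,0,0,0, -3,-94,0,0,0,0, -3,-94,5,0,0,0, -3,-94,12,0,0,0, -3,-94,20,0,0,0, -3,-94,25,0,0,0, -3,-94,25,0,0,0, -3,-94,25,0,0,0]'
python3 - <<'E'
from h import *
from station import manip
c=manip.camera_params("wrist");p,d=manip.read_camera("wrist")
t,_=manip.read_camera("top");s,_=manip.read_camera("side")
x=np.zeros((580,640,3),np.uint8);x[:400]=p[:,:,::-1];x[400:,:240]=cv2.resize(t[120:210,260:380,::-1],(240,180),interpolation=2);x[400:,280:520]=cv2.resize(s[150:240,230:350,::-1],(240,180),interpolation=2)
cv2.imwrite("pics/w3.png",x);np.savez("w3.npz",p=p,d=d,K=c["intrinsics"],T=c["cam_to_world"])
E
python3 go.py 545.9 131.0 38.5 -15.65
```

```text
clock: 34.05
tcp_pos: [546.2, 130.6, 74.3]
eef_rot: [-0.0, 0.991, -0.137, 0.0]
wrist_force: [-0.2, 0.8, -0.5]
opening: 0.272
grip_force: 25.0
at [546.28 130.71  74.49] clock 34.2 q [0.13 0.58 1.65 0.   0.91 1.97] F [ 0.21  0.89 -0.51]
shift [-0.45 -0.17 35.99]
turn [-0.01 -0.02 -0.06]
```

View pics/w3.png

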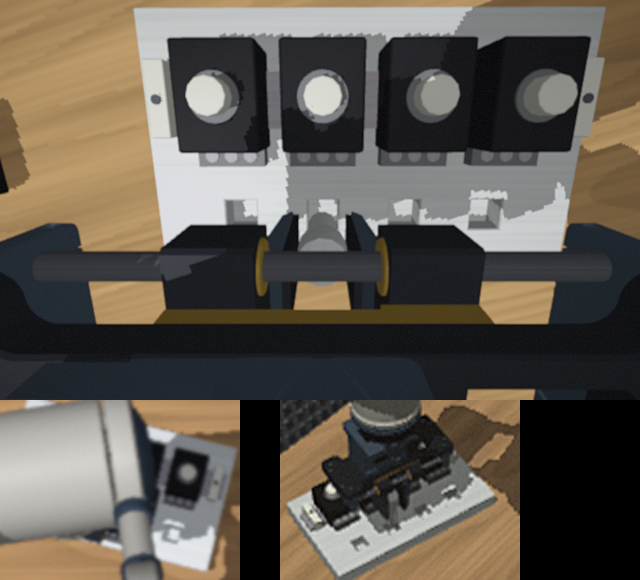

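Wrist view: caps run left to right at (207,97), (322,97), (440,96) and (557,95). Socket 2 at (322,208) is lined up in u with the marker. I'll cross-check the lateral and fore-aft offset numerically.

Run:
```python
from h import *
np.set_printoptions(suppress=True,precision=2)
W=np.load("w3.npz");p=W["p"];K,T=W["K"],W["T"]
hsv=cv2.cvtColor(p,cv2.COLOR_RGB2HSV)
C=[]
ths=[200,200,140,140]
for (u,v),z in zip([(207,97),(322,97),(440,96),(557,95)],[79,74.5,79,79]):
    d=W["d"][v-30:v+31,u-32:u+33];dm=np.median(d[26:34,28:36]);m=((np.abs(d-dm)<2)).astype(np.uint8)
    k,l,s,c=cv2.connectedComponentsWithStats(m);i=l[30,32]
    q=c[i]+[u-32,v-30];P=(T@np.r_[np.linalg.solve(K,[*q,1])*dm,1])[:3];C.append(ray(K,T,q,z));print(q,s[i,4],"depthpt",P,"ray",C[-1])
C=np.array(C);y=C[0]-C[3];print(np.linalg.norm(y),np.degrees(np.arctan2(y[0],y[1])))
y/=np.linalg.norm(y);x=np.array([y[1],-y[0],0])
print("socket2 from caps",C.mean(0)+29*y-78*x)
# socket mouths: pit edges from depth (plate at z=25)
uu,vv=np.meshgrid(range(640),range(400));r=np.stack([(uu-K[0,2])/K[0,0],(vv-K[1,2])/K[1,1],np.ones_like(uu)],-1)*W["d"][...,None]
P=r@T[:3,:3].T+T[:3,3]
for a,k in((-58,None),):pass
f=(P-(C.mean(0)))@np.stack([x,y,[0,0,1]]).T  # fixture axes rel. cap mean
pit=(P[...,2]<22)&(P[...,2]>2)&(f[...,0]>-110)&(f[...,0]<-50)&(np.abs(f[...,1])<110)
print("plate z",np.median(P[...,2][(np.abs(f[...,0]+55)<5)&(np.abs(f[...,1])<80)]))
k,l,s,c=cv2.connectedComponentsWithStats(pit.astype(np.uint8))
for i in range(1,k):
    if s[i,4]>60:
        x0,y0,w,h=s[i,:4];print("pit",s[i],[ (ray(K,T,(a,y0+h/2),25)-C.mean(0))@y for a in(x0-.5,x0+w-.5)],"far edge",(ray(K,T,(x0+w/2,y0-.5),25)-C.mean(0))@x)
g=(np.array([546.28,130.71,0])-C.mean(0));print("tcp in fixture rel caps",g@x,g@y)
```

```text
[205.37  94.68] 1126 depthpt [637.48 163.96  79.56] ray [637.56 164.13  79.  ]
[322.06  94.78] 1034 depthpt [622.21 108.52  75.01] ray [622.24 108.51  74.5 ]
[438.73  93.94] 1114 depthpt [606.79  53.21  79.77] ray [606.77  52.93  79.  ]
[555.75  93.29] 1161 depthpt [591.55  -2.26  79.91] ray [591.44  -2.88  79.  ]
173.26863955333914 15.438198422612599
socket2 from caps [547.04 129.39  77.88]
plate z 193.27423213272613
pit [227 200  31  25 714] [np.float64(97.3157461391949), np.float64(75.17635592606533)] far edge -67.08345361514664
pit [307 200  31  28 493] [np.float64(40.18631083614215), np.float64(18.005103474950246)] far edge -67.3228688910158
pit [388 200  31  25 734] [np.float64(-17.73341594593559), np.float64(-39.90485383087329)] far edge -67.56545048466447
pit [468 200  32  29 788] [np.float64(-75.11953095606569), np.float64(-98.05851126003965)] far edge -67.8067079380477
tcp in fixture rel caps -79.0816442736974 30.070609131894876
```

```bash
python3 -m jog '[0.2,0.4,2,0,0,0, 0.2,0.4,5,0,0,0, 0.2,0.4,8,0,0,0, 0.2,0.4,10,0,0,0, 0.2,0.4,12,0,0,0, 0.2,0.4,13,0,0,0, 0.2,0.4,14,0,0,0, 0.2,0.4,15,0,0,0, 0.2,0.4,15.5,0,0,0, 0.2,0.4,16,0,0,0]' 1 6; python3 -m jog '[0,0,0.3,0,0,0, 0,0,0.6,0,0,0, 0,0,0.9,0,0,0, 0,0,1.2,0,0,0, 0,0,1.5,0,0,0, 0,0,1.8,0,0,0, 0,0,2.1,0,0,0, 0,0,2.4,0,0,0, 0,0,2.7,0,0,0, 0,0,3,0,0,0]'
```

```text
clock: 35.45
tcp_pos: [546.2, 130.2, 58.2]
eef_rot: [0.0, 0.991, -0.137, -0.0]
wrist_force: [0.9, -0.2, -0.6]
opening: 0.283
grip_force: 6.0
clock: 36.7
tcp_pos: [546.2, 130.2, 55.3]
eef_rot: [-0.0, 0.991, -0.137, 0.0]
wrist_force: [0.1, -0.5, -1.1]
opening: 0.283
grip_force: 6.0
```

Foot is about 4 mm into the socket with no contact. Continuing to the floor.

```bash
python3 -m jog '[0,0,1,0,0,0, 0,0,2.5,0,0,0, 0,0,4,0,0,0, 0,0,5.5,0,0,0, 0,0,7,0,0,0, 0,0,8.5,0,0,0, 0,0,10,0,0,0, 0,0,11.5,0,0,0, 0,0,13,0,0,0, 0,0,14,0,0,0]'; python3 -m jog '[0,0,0.2,0,0,0, 0,0,0.4,0,0,0, 0,0,0.6,0,0,0, 0,0,0.8,0,0,0, 0,0,1,0,0,0, 0,0,1.2,0,0,0, 0,0,1.4,0,0,0, 0,0,1.6,0,0,0, 0,0,1.8,0,0,0, 0,0,1.8,0,0,0]'
```

```text
clock: 37.95
tcp_pos: [546.2, 130.2, 41.2]
eef_rot: [0.0, 0.991, -0.137, -0.0]
wrist_force: [-0.9, 0.6, -1.3]
opening: 0.279
grip_force: 6.0
clock: 39.2
tcp_pos: [546.2, 130.2, 39.4]
eef_rot: [0.0, 0.991, -0.137, -0.0]
wrist_force: [-0.6, -0.3, -1.4]
opening: 0.28
grip_force: 6.0
```

```bash
python3 -m jog '[0,0,0.1,0,0,0, 0,0,0.2,0,0,0, 0,0,0.3,0,0,0, 0,0,0.4,0,0,0, 0,0,0.5,0,0,0, 0,0,0.6,0,0,0, 0,0,0.6,0,0,0, 0,0,0.6,0,0,0, 0,0,0.6,0,0,0, 0,0,0.6,0,0,0]'
```

```text
clock: 40.45
tcp_pos: [546.5, 130.2, 39.2]
eef_rot: [-0.0, 0.991, -0.137, 0.0]
wrist_force: [-1.4, 0.6, 7.0]
opening: 0.284
grip_force: 6.0
```

The marker is seated on the floor: force came on at TCP z 39.2, where expected. Releasing and retreating.

```bash
python3 -m jog '[0,0,-0.3,0,0,0, 0,0,-0.3,0,0,0, 0,0,-0.3,0,0,0, 0,0,-0.3,0,0,0, 0,0,-0.3,0,0,0, 0,0,-0.3,0,0,0, 0,0,-0.3,0,0,0, 0,0,-0.3,0,0,0, 0,0,-0.3,0,0,0, 0,0,-0.3,0,0,0]' -0.3; python3 -m jog '[0,0,-5,0,0,0, 0,0,-12,0,0,0, 0,0,-25,0,0,0, 0,0,-45,0,0,0, 0,0,-70,0,0,0, 0,0,-90,0,0,0, -20,30,-100,0,0,0, -50,80,-110,0,0,0, -80,130,-110,0,0,0, -110,180,-110,0,0,0]'
python3 - <<'E'
from h import *
from station import manip
o=[]
for n in("top","side","wrist"):
    p,d=manip.read_camera(n);o.append(p);np.savez(n+"9.npz",p=p,d=d)
a=cv2.resize(o[0][110:215,250:390,::-1],(400,300),interpolation=2);b=cv2.resize(o[1][150:240,230:350,::-1],(400,300),interpolation=2)
x=np.zeros((600,800,3),np.uint8);x[:300,:400]=a;x[:300,400:]=b;x[300:,:480]=cv2.resize(o[2][:,:,::-1],(480,300))
cv2.imwrite("pics/v9.png",x)
for n,caps in(("top",[(288,140),(310,146),(332,152),(354,157)]),("side",[(256,195),(272,187),(288,180),(303,172)])):
    for u,v in caps:print(n,[float(np.median(np.load(n+i+".npz")["d"][v-1:v+2,u-1:u+2])) for i in "09"])
E
```

```text
clock: 41.7
tcp_pos: [546.2, 130.2, 39.2]
eef_rot: [0.0, 0.991, -0.137, -0.0]
wrist_force: [0.3, 0.7, -0.1]
opening: 0.649
grip_force: 0.0
clock: 42.95
tcp_pos: [390.5, -14.2, 150.1]
eef_rot: [0.0, 0.991, -0.136, 0.001]
wrist_force: [0.5, -1.3, 0.6]
opening: 0.651
grip_force: 0.0
top [925.0885620117188, 925.5775146484375]
top [923.751220703125, 929.0794677734375]
top [923.3041381835938, 922.7925415039062]
top [921.2117919921875, 921.8092041015625]
side [1356.813720703125, 1355.692626953125]
side [1380.304931640625, 1384.529296875]
side [1396.14794921875, 1398.187744140625]
side [1421.8929443359375, 1420.7850341796875]
```

View pics/v9.png

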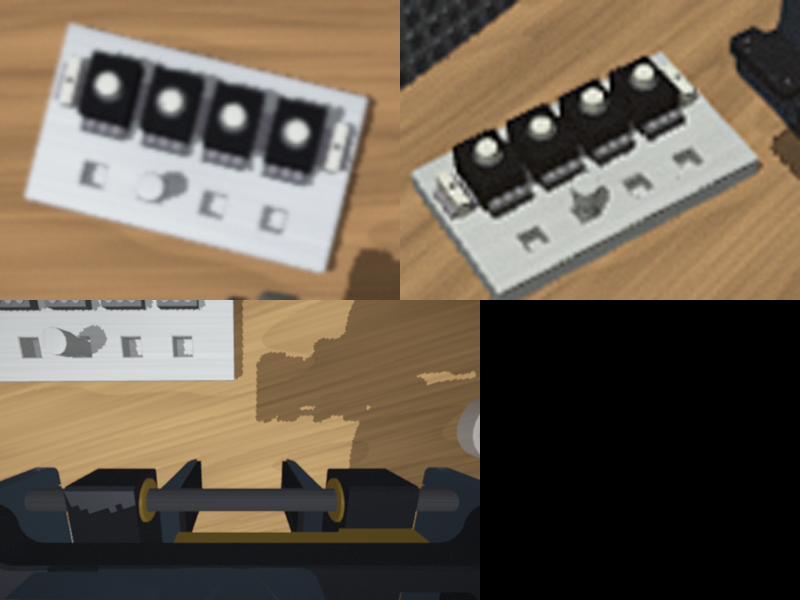

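The marker stands in socket 2 (composite (155,187)), button 2 is still in, and the rest of the fixture is unchanged.

```bash
python3 -c "
from station import manip
print(manip.hand_in())"
```

```text
the job is handed in; nothing more can be done
None
```

I found relay 2's button to be the sound one: it snapped over and has stayed in by about 4–5 mm. Buttons 4 and 3 were soft and I backed off both; button 1 was not pressed. The marker pin stands fully home in socket 2, the highest force reading was about 8 N, and the job was handed in at about 43 s.

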